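Lay the tall copper vase on its side against the stop

TASK

Without gripping it or lifting it off the log block, tip the tall square copper vase over, away from the dark wooden stop, and ease it down gently onto its side with the fingertips, never letting it fall. Then push it along the block until its base sits flush against the stop with its mouth pointing away from it. Leave the hammer, cup and punch on the block undisturbed.

Things in the scene. Friction and masses are not known exactly. Their poses are not given: they have to be found in the camera images.
- block: Fixed slice of log used as a work block, round, 388 mm across (400 mm over the bark) and 50 mm high, with a dark hardwood batten (the stop) screwed across its top. Origin at the centre of its underside, z up. Its +x axis points from the middle of the block to the stop, square to the stop's face.
- stop (a point): Middle of the stop's working face, level with the block's flat top (z = 50 mm), 120 mm from the block's centre. Axes as the block's: x points into the stop, y runs along it. The stop is 180 mm long in y, 30 mm high and 30 mm thick. Its face looks to -x, where the vase stands and where the block's top is clear for at least 80 mm either side of the middle, out to its rim.
- vase: Tall square copper vase, 64 x 64 mm outside, 190 mm high, open top, 3 mm walls (58 x 58 mm inside), about 0.45 kg (+-25 %), centre of mass 89 mm above its base. Starts upright, loose on the block's top, 10 to 50 mm from the stop. Origin at the centre of its base, z towards the mouth; its +x side faces the stop within 0.15 rad. Lying on its -x side, its origin is 32 mm above the block's top.
- vase_mouth (a point): Centre of the vase's open mouth, level with the rim, 190 mm from the base along its z.
- vase_heel (a point): Middle of the vase's bottom edge on its -x side (32 mm from its origin): the edge it turns on when it is tipped away from the stop. This edge stays down on the block throughout.
- hammer: Bystander: hammer with a wooden handle (18 mm thick, along x, 170 mm long) and a 25 x 85 x 25 mm steel head, lying on the block at one side of the lane. Origin at its underside; the handle runs to -x, the head is at x = +35 mm and lies along y.
- cup: Bystander: small copper cup, 58 mm across the mouth, 42 mm high, standing on the block at the other side of the lane. Origin at the centre of its underside.
- punch: Bystander: round steel doming punch, 30 mm across and 74 mm high, standing on the block beside the cup. Origin at the centre of its underside.
There are look-alikes about, which are no part of the job. Of the things like the vase, leave any that is blue, purple or red; of the rest the larger one is meant.

How it is judged:
By the outcome, as a careful person would: the job done as asked, in the order asked, and still so for the second after the job is handed in, with the robot touching nothing.
It also fails if it takes over 64 s, if anything falls off the work surface, if the arm or the gripper's body presses on something with over 40 N, if the wrist force passes 120 N, or if a joint passes its speed limit or range.

ROBOT

A 6-joint arm with a two-finger parallel gripper is mounted at the origin on the work surface. World frame = base frame: x ahead of the robot, y to its left, z up, the work surface at z = 0. Lengths are in m, angles in rad, forces in N, time in s.
With the tool pointing down it reaches from about 0.275 to 1 m from the base axis. Payload 8.4 kg.
Tool frame: the origin (TCP) lies on the centre line of the jaws, within the pads' length; the fingertips stand 17 mm ahead of it and the grasp point (between the pads) lies 2 mm behind it (bot.tcp_to_tips is the z of the fingertips in the tool frame, in m); z points along the fingers, y is the line along which they close (so a half turn about z gives the same grasp; the last joint's range is limited). The gripper opens to 85 mm and grips with 20 to 120 N. Pads are 22 mm wide; open, the fingers measure 114 mm over their backs; the gripper's body (76 mm by 85 mm) begins 54 mm behind the grasp point. The pads swing forward as they close: fully open they stand 13 mm farther back than shut.
Start: joints at [1.291, 0.353, 1.633, -0, 1.155, -0.002], TCP at [0.171, 0.601, 0.248] pointing down, gripper open.
Joint ranges: [-2.63, 2.63], [-0.92, 2.1], [0.06, 2.66], [-1.3, 4.44], [0, 2.69], [-3.02, 3.02]. Speed limits (rad/s): [2.22, 2.22, 2.79, 3.14, 3.14, 3.14].

INTERFACE

Orientations are given as a unit quaternion [x, y, z, w].
In Python, from workcell import bot, hand, kinematics, get_obs, vision, hand_in gives the robot as it stands. The module is installed in compiled form; this text tells all that it offers. Calls block until the motion is done:
- bot.reach(position, orientation): joint-space move of the TCP to a pose.
- bot.servo_line(position, ori=None, velocity=0.15): straight line of the TCP; ori=None keeps the orientation; velocity is the mean speed in m/s.
- bot.goto_joints(angles): joint-space move.
- hand.move_gripper(opening, strength=None): finger opening in m; strength is the grip in N (None keeps the last); returns when the fingers have stopped.
- bot.dwell(seconds).
- kinematics.solve_ik(position, orientation): joint angles nearest the present ones, or None.
- get_obs(): the state.
- vision.read_camera(name): name is "side" or "top" or "wrist"; returns a dict with "frame" (400x640x3 uint8, red, green, blue), "intrinsics" (3x3 intrinsics, pixels), "dist" ([k1, k2, p1, p2, k3] as OpenCV has them; the pictures are not rectified), "view" (4x4, takes a point from world to camera coordinates). Camera axes: x right, y down, z forward; pixel columns grow to the right and rows downward; lengths in m; the calibration is good to about 2 mm. A picture is of the moment at which its call begins. There is no depth.
A pose or a line that the arm cannot do raises bot.IKError and nothing moves.
- hand_in(): hands the job in; it is judged then, once.
The state is a dict: "time_s": time; "joint_pos": joint angles; "joint_vel": joint speeds; "joint_efforts": joint torques, N m; "position": TCP position; "orientation": TCP orientation; "wrist_force": force on the tool from outside, world axes, zero at the start; "ft_torque": the same for the moment, N m; "gripper_width": finger opening in m; "grip_force": force on a finger pad.
Only numpy, scipy, OpenCV 4.12 (cv2) and the standard library are available. Lean on these libraries where they do the work, as an engineer would, in place of code of your own. Each camera call takes 0.05 s, during which the arm holds its last target. There are 200 camera calls.

## Working session

There is one attempt and no reset: what is moved stays moved. The work goes in short steps, each a Python script; the robot and the scene stay as the last script left them, time stands still between calls to the robot, and variables do not carry over. Pictures are saved under pics/ and viewed, at most 13 in all, crops included, and the job is handed in when it is done.

```bash
mkdir -p pics
cat > h.py <<'E'
import numpy as np, cv2
from workcell import bot, hand, kinematics, get_obs, vision, hand_in
def snap(n,f):
    c=vision.read_camera(n); cv2.imwrite(f,c["frame"][:,:,::-1]); np.savez(f[:-4]+".npz",**c); return c
def ray(c,px):
    K=np.array(c["intrinsics"]);T=np.array(c["view"])
    u=cv2.undistortPoints(np.array(px,float).reshape(-1,1,2),K,np.array(c["dist"])).reshape(-1,2)
    d=np.c_[u,np.ones(len(u))]@T[:3,:3]
    return -T[:3,:3].T@T[:3,3], d
def onz(c,px,z):
    o,d=ray(c,px); return o+d*((z-o[2])/d[:,2])[:,None]
def proj(c,P):
    T=np.array(c["view"]); return cv2.projectPoints(np.array(P,float).reshape(-1,3),cv2.Rodrigues(T[:3,:3])[0],T[:3,3],np.array(c["intrinsics"]),np.array(c["dist"]))[0].reshape(-1,2)
E
python3 - <<'E'
from h import *
for n in("top","side"):
    c=snap(n,f"pics/{n}0.png"); print(n,np.round(-c["view"][:3,:3].T@c["view"][:3,3],3), np.round(c["view"][2,:3],2))
o=get_obs();print(o["time_s"],o["orientation"],o["wrist_force"],bot.tcp_to_tips)
E
```

```text
top [0.448 0.199 1.192] [ 0.05 -0.02 -1.  ]
side [ 0.481 -0.467  0.523] [ 0.07  0.86 -0.51]
0.1 [ 1.38451278e-01  9.90369040e-01 -6.33722606e-04 -8.63564798e-05] [ 0.53449894 -0.13011521  0.49841421] 0.017
```

View pics/top0.png

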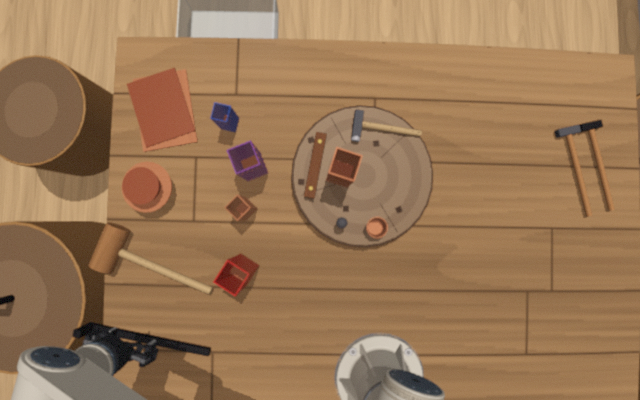

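View pics/side0.png

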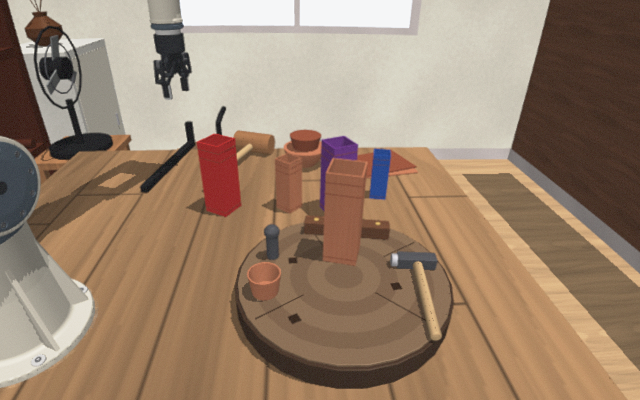

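The top view has y to the left and x up. Vase-like things in it: copper on the block (345,166), small copper (240,208), red (235,274), purple (245,160) and blue (225,117). Coloured ones are out, and the larger of the two copper ones is the one on the block next to the stop (316,166). I'll confirm this in an enlarged crop.

Run:
```python
import cv2,numpy as np
a=cv2.resize(cv2.imread("pics/top0.png")[95:255,220:440],None,fx=3.6,fy=3.6,interpolation=cv2.INTER_CUBIC)
cv2.imwrite("pics/topc.png",a)
b=cv2.resize(cv2.imread("pics/side0.png")[150:350,230:460],None,fx=3,fy=3,interpolation=cv2.INTER_CUBIC)
cv2.imwrite("pics/sidec.png",b)
```

```text
(no output)
```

View pics/topc.png

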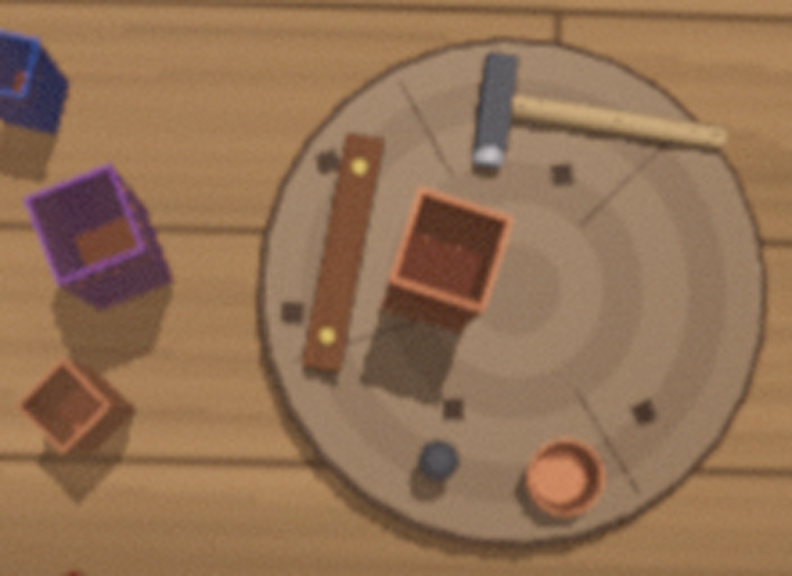

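View pics/sidec.png

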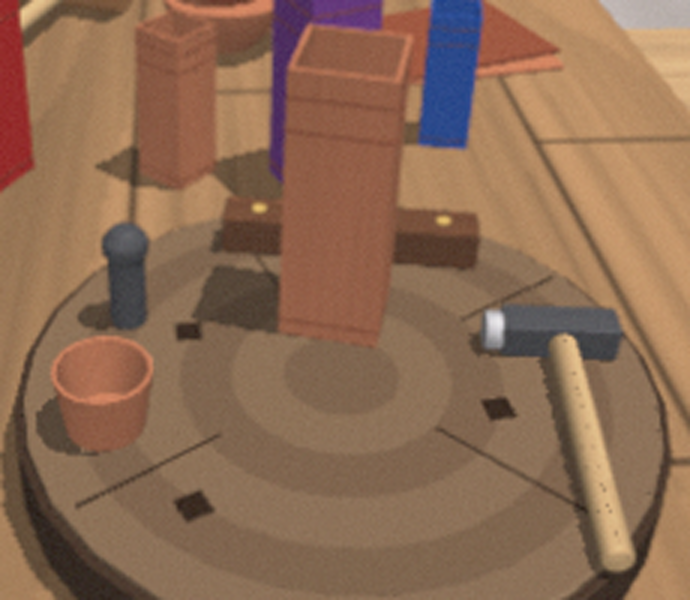

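The crops confirm the target: the copper vase on the block, with its rim corners in the top crop at (425,188), (512,216), (485,312) and (392,280). The right edge of the stop's top runs from (383,139) to (341,375). The vase's heel edge in the side crop runs from (278,332) to (378,345).

```bash
cat > m.py <<'E'
from h import *
t=dict(np.load("pics/top0.npz")); s=dict(np.load("pics/side0.npz"))
T=lambda p:(np.array(p)+.5)/3.6-.5+[220,95]
S=lambda p:(np.array(p)+.5)/3-.5+[230,150]
np.set_printoptions(precision=4,suppress=True)
rim=onz(t,T([(425,188),(512,216),(485,312),(392,280)]),.24); print("rim",rim[:,:2].tolist(),np.linalg.norm(np.diff(rim,axis=0,append=rim[:1]),axis=1),rim.mean(0))
st=onz(t,T([(383,139),(341,375),(304,366),(346,135)]),.08); print("stop",st[:,:2].tolist(),np.linalg.norm(np.diff(st,axis=0),axis=1))
bl=onz(t,T([(260,290),(765,290),(510,40),(510,543)]),.05);print("block",bl[:,:2].tolist())
heel=onz(s,S([(278,332),(378,345)]),.05);print("heel",heel)
srim=onz(s,S([(308,22),(413,35),(404,79),(289,66)]),.24);print("srim",srim,srim.mean(0))
print("hammer",onz(t,T([(477,168),(500,168),(725,135),(520,55)]),.07))
print("cup",onz(t,T([(565,478)]),.09),"punch",onz(t,T([(438,460)]),.12))
E
python3 m.py
```

```text
rim [[0.6163966666887387, 0.14491056616173428], [0.5994938518591464, 0.08843514066088605], [0.5369762235886013, 0.10499869297872778], [0.5563229970182771, 0.16511862019078222]] [0.059  0.0647 0.0632 0.0634] [0.5773 0.1259 0.24  ]
stop [[0.681229915360064, 0.16817646220071708], [0.5023745102036324, 0.1962579374442652], [0.5085452377640887, 0.2240174519467398], [0.6836417514159602, 0.196143686485311]] [0.181  0.0284 0.1773]
block [[0.5679873408235625, 0.25976513186697525], [0.5765752843524852, -0.13179623469577753], [0.7681894318604954, 0.06963732757125932], [0.37772437643171414, 0.06432834047206201]]
heel [[0.5404 0.1054 0.05  ]
 [0.6032 0.0894 0.05  ]]
srim [[0.5588 0.1674 0.24  ]
 [0.6199 0.147  0.24  ]
 [0.604  0.0891 0.24  ]
 [0.5417 0.1072 0.24  ]] [0.5811 0.1277 0.24  ]
hammer [[ 0.6627  0.0959  0.07  ]
 [ 0.6631  0.0784  0.07  ]
 [ 0.6932 -0.0947  0.07  ]
 [ 0.7511  0.0641  0.07  ]]
cup [[0.4289 0.0289 0.09  ]] punch [[0.4407 0.1254 0.12  ]]
```

Measurements agree: rim sides are about 63 mm, the stop is 181 mm long, and both views put the heel within 2 mm. My plan is to straddle the mouth's stop-side wall loosely, with one fingertip inside and one outside. Turning the tool about the heel then pushes the vase from outside until it balances and holds it from inside after that. First I'll check IK along the arc.

```bash
cat >> h.py <<'E'
from scipy.spatial.transform import Rotation as R
vx=np.array([.27,.963,0]);vx/=np.linalg.norm(vx);vz=np.array([0,0,1.]);vy=np.cross(vz,vx)
heel=np.array([.571,.097,.05]); W=heel+vx*(.0625)+vz*.19
bx=np.array([.155,.988,0]);bx/=np.linalg.norm(bx);by=np.cross(vz,bx);F=np.array([.5915,.1835,.05])
def quat(y,z): return R.from_matrix(np.c_[np.cross(y,z),y,z]).as_quat()
def tip(th,sg,depth=.020,off=0.):
    r=R.from_rotvec(-vy*th)
    P=W+vz*(bot.tcp_to_tips-depth)+vx*off
    return heel+r.apply(P-heel), quat(r.apply(sg*vx),r.apply(-vz))
E
python3 - <<'E'
from h import *
np.set_printoptions(precision=2,suppress=True)
print(W)
for sg in(1,-1):
  for d in (0,30,60,80,90):
    p,q=tip(np.radians(d),sg); print(sg,d,p.round(3),kinematics.solve_ik(p,q))
for sg in(1,-1):
  for dd in(-.21,-.09): p=F+bx*dd*1+vz*.05-0*bx; print(kinematics.solve_ik(p,quat(sg*by,-vz)))
E
```

```text
[0.59 0.16 0.24]
1 0 [0.59 0.16 0.24] [ 0.26  0.34  1.68 -0.    1.12 -1.04]
1 30 [0.56 0.06 0.24] [-0.19  0.25  1.89  0.62  1.04 -1.82]
1 60 [ 0.54 -0.03  0.2 ] [-0.58  0.53  1.94  1.01  1.34 -2.49]
1 80 [ 0.52 -0.07  0.14] [-0.72  0.84  1.87  1.1   1.59 -2.75]
1 90 [ 0.52 -0.08  0.11] [-0.74  1.01  1.8   1.12  1.72 -2.84]
-1 0 [0.59 0.16 0.24] [ 0.26  0.34  1.68 -0.    1.12  2.1 ]
-1 30 [0.56 0.06 0.24] [-0.19  0.25  1.89  0.62  1.04  1.32]
-1 60 [ 0.54 -0.03  0.2 ] [-0.58  0.53  1.94  1.01  1.34  0.65]
-1 80 [ 0.52 -0.07  0.14] [-0.72  0.84  1.87  1.1   1.59  0.39]
-1 90 [ 0.52 -0.08  0.11] [-0.74  1.01  1.8   1.12  1.72  0.3 ]
None
[ 0.16  0.47  1.83 -0.    0.84 -2.83]
[-0.05  0.44  1.89 -0.    0.81  0.11]
[ 0.16  0.47  1.83 -0.    0.84  0.32]
```

Run:
```python
from h import *
o=get_obs();p=np.array(o["position"]);bot.servo_line(p+[0,0,.11],velocity=.3)
p,q=tip(0,-1); bot.reach(p+vz*.12,q); hand.move_gripper(.028,20)
bot.servo_line(p+vz*.06,velocity=.2)
snap("side","pics/s1.png")
snap("wrist","pics/w1.png")
o=get_obs();print(o["time_s"],o["wrist_force"],o["position"],p,o["gripper_width"])
a=cv2.imread("pics/s1.png")[60:300,230:430];b=cv2.imread("pics/w1.png")
a=cv2.resize(a,(330,396));b=cv2.resize(b,(460,288));cv2.imwrite("pics/c1.png",np.hstack([a,np.vstack([b,np.zeros((108,460,3),np.uint8)])]))
```

```text
3.925 [0.24670867 0.21384564 0.39257792] [0.58872501 0.15738421 0.29868727] [0.58787273 0.15717941 0.237     ] 0.02792826691727551
```

View pics/c1.png

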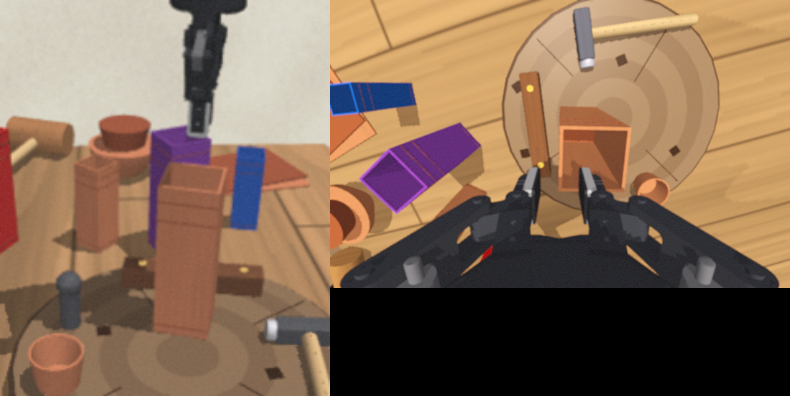

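Side part: the fingers are above the far rim (200,135 in the crop). Wrist part: the finger inner faces at columns 533 and 588 straddle the stop-side wall at 560, and its yaw lines up with the tool. I'll descend, narrow the fingers loosely and tip past the balance point.

Run:
```python
from h import *
p,q=tip(0,-1); bot.servo_line(p,velocity=.1)
print(get_obs()["wrist_force"].round(2) if hasattr(get_obs()["wrist_force"],'round') else get_obs()["wrist_force"])
hand.move_gripper(.011,20); o=get_obs(); print(o["time_s"],o["gripper_width"],o["grip_force"],np.round(o["wrist_force"],2))
for d in range(4,33,4):
    p,q=tip(np.radians(d),-1); bot.servo_line(p,q,velocity=.035); o=get_obs(); print(d,round(o["time_s"],2),np.round(o["wrist_force"],2),np.round(o["grip_force"],2))
snap("side","pics/s2.png");snap("wrist","pics/w2.png")
a=cv2.imread("pics/s2.png")[60:300,230:430];b=cv2.imread("pics/w2.png")
a=cv2.resize(a,(330,396));b=cv2.resize(b,(460,288));cv2.imwrite("pics/c2.png",np.hstack([a,np.vstack([b,np.zeros((108,460,3),np.uint8)])]))
```

```text
[ 0.11 -0.25 -0.19]
4.9833 0.010772042992253207 0.0 [-0.11 -0.12  0.31]
4 5.53 [-0.51  0.74  0.33] 0.26
8 6.07 [-0.34  1.15  0.27] 0.2
12 6.61 [ 0.17 -0.49  0.06] 0.14
16 7.15 [0.96 0.13 0.14] 0.08
20 7.69 [-0.06  0.25  0.02] 0.0
24 8.23 [-0.26 -0.33  0.2 ] 0.12
28 8.78 [-0.17 -0.41  0.6 ] 0.21
32 9.32 [-0.19 -0.37 -0.43] 0.3
```

View pics/c2.png

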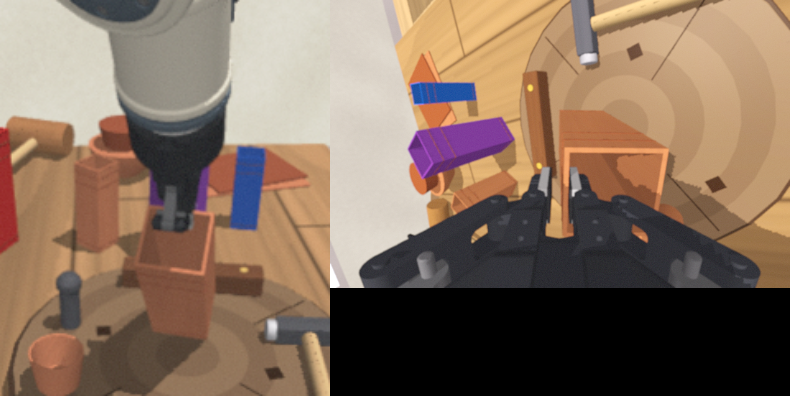

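The vase is tilted about 32° with the stop-side wall between the fingers. The contact force passed through zero at 20°, the balance point, and the inner finger now carries it. I'll continue down to the landing.

Run:
```python
from h import *
last=0
for d in list(range(36,81,4))+list(range(82,94,1)):
    p,q=tip(np.radians(d),-1); bot.servo_line(p,q,velocity=.035 if d<=80 else .015); o=get_obs(); g=o["grip_force"]
    if d%8==0 or d>80: print(d,round(o["time_s"],2),np.round(o["wrist_force"],2),np.round(g,2))
    if d>80 and g<.15: break
snap("side","pics/s3.png")
a=cv2.imread("pics/s3.png")[100:380,200:480];cv2.imwrite("pics/c3.png",cv2.resize(a,(560,560)))
```

```text
40 10.5 [-0.17 -0.75 -1.25] 0.48
48 11.58 [-0.05  0.86 -1.77] 0.65
56 12.67 [-0.07 -0.29 -2.71] 0.82
64 13.75 [-0.14  0.97 -1.85] 0.91
72 14.83 [ 0.59  0.17 -2.14] 0.97
80 15.92 [-0.25 -0.31 -2.33] 1.02
82 16.52 [-0.39  0.36 -1.66] 0.97
83 16.91 [ 0.21  0.34 -1.42] 0.91
84 17.29 [-0.87 -0.7  -2.67] 0.91
85 17.68 [-0.33  0.28 -1.22] 0.93
86 18.06 [ 1.03 -0.15 -2.93] 0.94
87 18.44 [ 0.84 -0.46 -1.81] 0.94
88 18.82 [ 0.08 -0.04 -1.71] 0.94
89 19.21 [ 0.38 -0.24 -0.11] 0.0
```

View pics/c3.png

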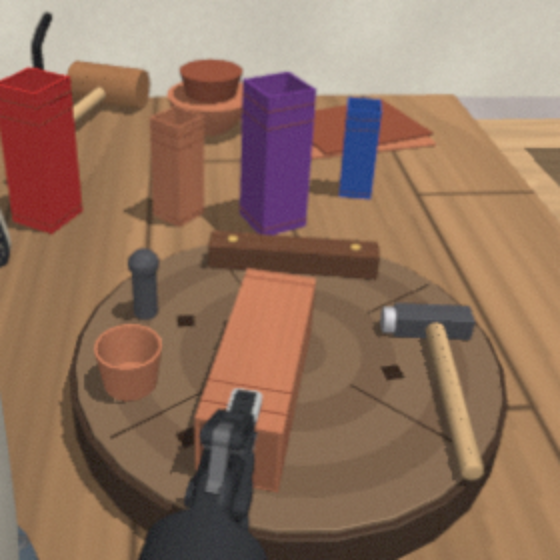

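It's down at tool angle 89°, with the contact force falling smoothly to zero. The vase lies with base edge at (250-315,275), mouth toward the camera and bystanders undisturbed. I'll withdraw and go to the pushing pose above and behind the mouth.

Run:
```python
from h import *
p=np.array(get_obs()["position"]); q=get_obs()["orientation"]
z=R.from_quat(q).apply([0,0,1])
bot.servo_line(p-vz*.003,velocity=.03)
bot.servo_line(p-vz*.003-z*.07,velocity=.1)
M=heel-.19*vx
P=M-.04*vx; P[2]=.20; Q=quat(-vy,-vz)
a=get_obs();print(a["time_s"],np.round(a["wrist_force"],2))
bot.servo_line(p-z*.09+vz*.09,velocity=.2)
bot.reach(P,Q); hand.move_gripper(.052,20)
print(get_obs()["time_s"],get_obs()["gripper_width"])
snap("top","pics/t4.png");snap("side","pics/s4.png")
a=cv2.imread("pics/t4.png")[95:255,270:450];b=cv2.imread("pics/s4.png")[160:380,210:460]
a=cv2.resize(a,(396,352));b=cv2.resize(b,(400,352));cv2.imwrite("pics/c4.png",np.hstack([a,b]))
```

```text
20.3583 [-0.54  0.57 -0.23]
22.425 0.051885098514357915
```

View pics/c4.png

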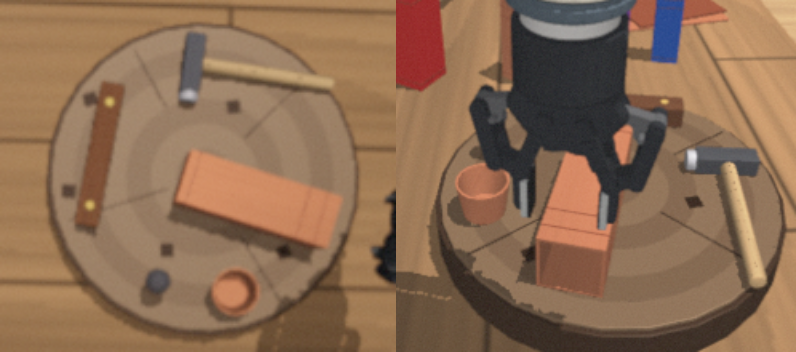

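Top part: the lying vase's top face has base corners (193,151) and (175,202), and mouth corners (341,197) and (327,247). It is still skewed relative to the stop, whose edge runs from (124,86) to (95,228).

Run:
```python
from h import *
t=dict(np.load("pics/t4.npz"));T=lambda p:(np.array(p)+.5)/2.2-.5+[270,95]
V=onz(t,T([(193,151),(175,202),(327,247),(341,197)]),.114);print(V.round(4),np.linalg.norm(np.diff(V,axis=0),axis=1))
b=V[:2].mean(0);m=V[2:].mean(0);a=b-m;print("base",b,"mouth",m,"yaw",np.degrees(np.arctan2(a[1],a[0])))
st=onz(t,T([(124,86),(95,228)]),.08);e=st[0]-st[1];print("stop",st,"yaw",np.degrees(np.arctan2(e[1],e[0]))+90)
for P in(b,m): print("block frame from stop",(P-F)@bx,(P-F)@by)
print(get_obs()["position"])
```

```text
[[ 0.5961  0.0851  0.114 ]
 [ 0.5347  0.1057  0.114 ]
 [ 0.4847 -0.077   0.114 ]
 [ 0.5449 -0.0935  0.114 ]] [0.06483008 0.18942876 0.06245215]
base [0.56539536 0.09541945 0.114     ] mouth [ 0.51479667 -0.08527639  0.114     ] yaw 74.35662033506854
stop [[0.67967182 0.16797636 0.08      ]
 [0.50348513 0.20018461 0.08      ]] yaw 79.64029239552933
block frame from stop -0.09106211068644045 0.012137875553166488
block frame from stop -0.2774166443676392 0.03411966714942427
[ 0.50882311 -0.12464619  0.19985519]
```

Run:
```python
from h import *
def pose(C,yaw,back):
    x=np.array([np.cos(yaw),np.sin(yaw),0]); P=C-x*back; P[2]=.081; return P,quat(-np.cross(vz,x),-vz)
ys,ye=np.radians(74.6),np.radians(80.6)
m=np.array([.515,-.086,0]); E=F-.190*bx+.020*by
P,Q=pose(m,ys,.036); bot.reach(P+vz*.119,Q); bot.servo_line(P,Q,velocity=.15)
print(get_obs()["time_s"],np.round(get_obs()["wrist_force"],2))
P,Q=pose(m,ys,.012); bot.servo_line(P,Q,velocity=.04)
for k in range(1,10):
    s=k/10; P,Q=pose(m+(E-m)*s,ys+(ye-ys)*min(1,s*1.15),.012); bot.servo_line(P,Q,velocity=.04)
    o=get_obs(); print(k,round(o["time_s"],2),np.round(np.array(o["wrist_force"])@bx,2),np.round(np.array(o["wrist_force"])@by,2))
snap("top","pics/t5.png");snap("side","pics/s5.png")
a=cv2.imread("pics/t5.png")[95:255,270:450];b=cv2.imread("pics/s5.png")[160:380,210:460]
a=cv2.resize(a,(396,352));b=cv2.resize(b,(400,352));cv2.imwrite("pics/c5.png",np.hstack([a,b]))
```

```text
23.7167 [-0.41  0.08 -0.78]
1 24.84 -0.32 0.14
2 25.22 -0.6 0.57
3 25.59 -0.51 0.46
4 25.97 0.34 -0.66
5 26.34 -0.49 -0.11
6 26.72 -0.5 -0.29
7 27.09 0.4 -0.04
8 27.47 0.09 0.44
9 27.84 -0.29 0.02
```

View pics/c5.png

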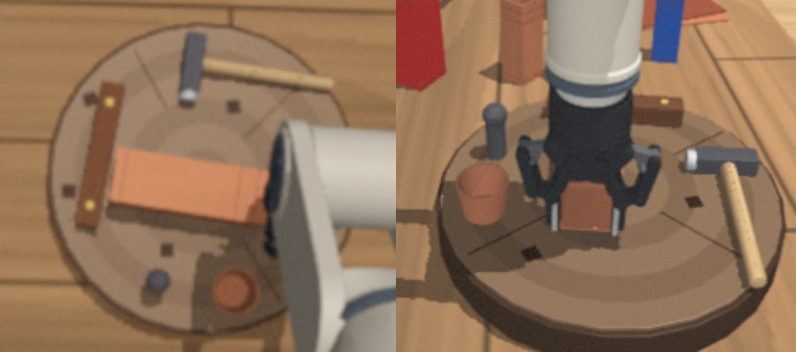

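The vase is now nearly square to the stop: base edge (117,150) to (108,205), with a gap of roughly 9 mm, and both fingers bearing on the mouth. I'll finish the push in small steps until the force rises.

Run:
```python
from h import *
P=np.array(get_obs()["position"]);P[2]=.081
for k in range(1,20):
    bot.servo_line(P+bx*.0015*k,velocity=.02); o=get_obs(); f=np.array(o["wrist_force"]); print(k,np.round([f@bx,f@by,f[2],o["ft_torque"][2]],2))
    if f@bx<-6: break
bot.dwell(.3);print(np.round(get_obs()["wrist_force"],2))
bot.servo_line(P+bx*(.0015*k-.03),velocity=.08); P=np.array(get_obs()["position"]);bot.servo_line(P-bx*.12+vz*.12,velocity=.2)
P=np.array(get_obs()["position"]);bot.dwell(.2)
print(get_obs()["time_s"])
snap("top","pics/t6.png");snap("side","pics/s6.png")
a=cv2.imread("pics/t6.png")[95:255,270:450];b=cv2.imread("pics/s6.png")[160:380,210:460]
a=cv2.resize(a,(396,352));b=cv2.resize(b,(400,352));cv2.imwrite("pics/c6.png",np.hstack([a,b]))
```

```text
1 [ 0.17  0.37  0.25 -0.01]
2 [-1.85  0.39 -0.92  0.01]
3 [-2.36  0.68 -0.02 -0.01]
4 [-1.19 -0.62  0.49  0.03]
5 [-10.67   0.18   1.04  -0.3 ]
[ -1.58 -10.5    1.93]
31.2167
```

View pics/c6.png

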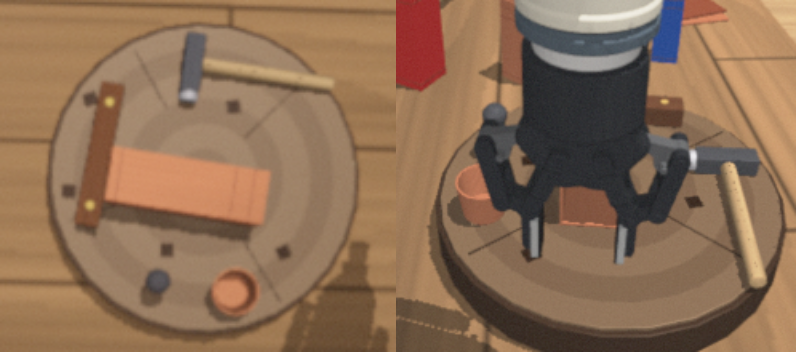

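Run:
```python
from h import *
t=dict(np.load("pics/t6.npz")); f=t["frame"]; T=lambda p:(np.array(p)+.5)/2.2-.5+[270,95]
h=cv2.cvtColor(f,cv2.COLOR_RGB2HSV); print("hsv vase/stop",h[177,350],h[165,316],h[140,319])
g=cv2.GaussianBlur(cv2.cvtColor(f,cv2.COLOR_RGB2LAB)[:,:,1].astype(np.float32),(0,0),.8); L=cv2.GaussianBlur(cv2.cvtColor(f,cv2.COLOR_RGB2LAB)[:,:,0].astype(np.float32),(0,0),.7)
def edge(im,A,B,n,w=.012,z=.1,N=25,sgn=None):
    # subpixel max gradient along n at points between A,B (world)
    out=[]
    for s in np.linspace(.1,.9,N):
        u=np.linspace(-w,w,97); P=(A+(B-A)*s)[None]+u[:,None]*n; px=proj(t,P).astype(np.float32)
        v=cv2.remap(im,px[None,:,0],px[None,:,1],cv2.INTER_CUBIC)[0]; d=np.gradient(v); 
        d=np.clip(d*sgn,0,None); i=d.argmax(); lo,hi=max(0,i-14),i+15; c=(d[lo:hi]*u[lo:hi]).sum()/d[lo:hi].sum()
        out.append(A+(B-A)*s+c*n)
    out=np.array(out); l=cv2.fitLine(out[:,:2].astype(np.float32),cv2.DIST_HUBER,0,.01,.01).ravel(); return l,out.mean(0)
def yaw(l): return np.degrees(np.arctan2(l[1],l[0]))%180
vt=onz(t,T([(111,147),(102,204),(264,225),(269,170)]),.114)
print(vt.round(4),(vt-F)@bx,(vt-F)@by)
st=onz(t,T([(124,86),(95,228)]),.08); sl=onz(t,T([(102,83),(76,223)]),.08)
lm,_=edge(g,vt[2],vt[3],bx,sgn=-1*-1); print("mouth edge->normal yaw",yaw(lm)-90)
l1,_=edge(g,vt[3],vt[0],by,sgn=1); print("hammer-side edge yaw",yaw(l1))
l3,c=edge(L,vt[0],vt[1],bx,sgn=-1); print("base edge normal",yaw(l3)-90,(c-F)@bx)
l2,_=edge(L,sl[0],sl[1],bx,sgn=-1); print("stop back edge normal yaw",yaw(l2)-90)
```

```text
hsv vase/stop [ 11 128 216] [ 11 147 127] [ 22 131 211]
[[ 0.5988  0.1831  0.114 ]
 [ 0.5305  0.1924  0.114 ]
 [ 0.5094 -0.001   0.114 ]
 [ 0.5754 -0.0063  0.114 ]] [ 0.00068335 -0.00064983 -0.19495319 -0.19001707] [-0.00723697  0.06166932  0.05248123 -0.01350546]
mouth edge->normal yaw 82.38681
hammer-side edge yaw 81.95807
base edge normal 81.64703 -0.0016472690198663523
stop back edge normal yaw 80.28621
```

The vase reads about 82° against about 80.5° for the stop, so it may be a degree or so off flush. I'll seat it by pressing lightly with one finger on each side of the mouth in turn. Each push line falls inside the base corners, so it closes any wedge.

Run:
```python
from h import *
y0=np.arctan2(bx[1],bx[0])
def pose(d,yaw):
    x=np.array([np.cos(yaw),np.sin(yaw),0]); P=F+bx*d+by*.020; P[2]=.081; return P,quat(-np.cross(vz,x),-vz)
P,Q=pose(-.245,y0-.05)
bot.servo_line(P+vz*.09,Q,velocity=.2); hand.move_gripper(.042,20); bot.servo_line(P,velocity=.15)
for dy in(-.05,.05):
    P,Q=pose(-.225,y0+dy); bot.servo_line(P,Q,velocity=.08); P,Q=pose(-.212,y0+dy); bot.servo_line(P,Q,velocity=.05)
    for k in range(30):
        p=P+bx*.0008*k; bot.servo_line(p,velocity=.015); o=get_obs(); f=np.array(o["wrist_force"])
        if f@bx<-5: break
    print(dy,k,(p-F)@bx,np.round([f@bx,f@by,f[2],o["ft_torque"][2]],2),o["time_s"])
P,Q=pose(-.235,y0);bot.servo_line(P,Q,velocity=.08);bot.servo_line(P-bx*.08+vz*.14,velocity=.2)
p=np.array(get_obs()["position"]); bot.dwell(.2)
snap("top","pics/t7.png");snap("side","pics/s7.png"); print(get_obs()["time_s"])
t=cv2.imread("pics/t7.png")[140:220,300:400];b=cv2.imread("pics/s7.png")[160:380,210:460]
cv2.imwrite("pics/c7.png",np.hstack([cv2.resize(t,(440,352),interpolation=cv2.INTER_CUBIC),cv2.resize(b,(360,352))]))
```

```text
-0.05 7 -0.2064 [-5.49  1.11  0.68  0.2 ] 35.8583
0.05 8 -0.20559999999999998 [-5.6  -0.63  0.19 -0.15] 38.9
40.675
```

View pics/c7.png

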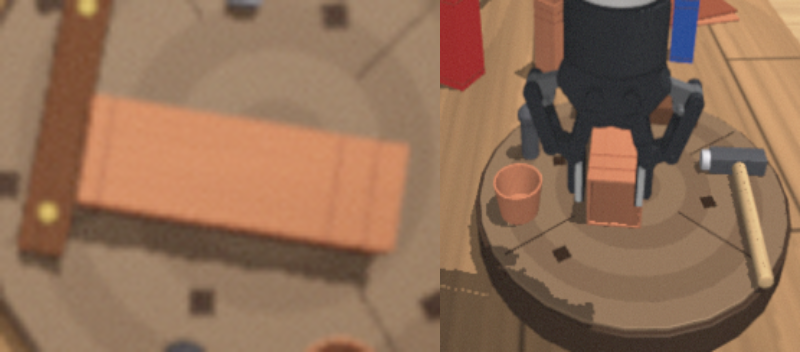

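Both single-finger presses met solid resistance at the same depth, within 0.8 mm. The picture shows the base edge, from (93,97) to (78,207), lying along the stop with no gap, the mouth pointing away, the bystanders in place and the gripper clear. Handing in.

```bash
python3 -c "
from h import *
print(hand_in(), get_obs()['time_s'])"
```

```text
the job is handed in; nothing more can be done
the job is handed in; nothing more can be done
```

I handed the job in at about 41 s: the vase was tipped over the heel and eased down without a fall, then pushed until its base sat flush against the stop with its mouth pointing away, and the hammer, cup and punch look undisturbed in the last pictures (the hand-in gave no verdict).

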